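# Shut the sprung sample press and hold it pinned

### The arm

A 6-joint arm with a two-finger parallel gripper is mounted at the origin on the work surface. World frame = base frame: x ahead of the robot, y to its left, z up, the work surface at z = 0. Lengths are in m, angles in rad, forces in N, time in s.
With the tool pointing down it reaches from about 0.35 to 0.925 m from the base axis. Payload 6.4 kg.
Tool frame: the origin (TCP) lies on the mounting face of the last link; the fingertips stand 199 mm ahead of it and the grasp point (between the pads) lies 180 mm ahead of it; y points along the fingers, z is the direction in which the jaws open and shut, and the axes are right-handed (so a half turn about y gives the same grasp; the last joint's range is limited). The gripper opens to 94 mm and grips with 3 to 60 N. Pads are 16 mm wide; open, the fingers measure 119 mm over their backs; the gripper's body (75 mm by 177 mm) begins 78 mm behind the grasp point.
Start: joints at [1.14, 0.245, 1.558, -0, 1.339, -0.174], TCP at [0.165, 0.629, 0.405] pointing down, gripper open.
Joint ranges: [-3.13, 3.13], [-1.02, 2.26], [0.13, 2.54], [-0.95, 4.09], [0.21, 2.88], [-2.74, 2.74]. Speed limits (rad/s): [2.57, 2.57, 3.14, 3.14, 3.14, 3.14].

### API

Orientations are given as a rotation vector (axis times angle).
In Python, from station import bot gives the robot as it stands.
- The arm moves only by the tool play_rows, never from a script. Its arguments are lists of equal length, an entry for each row: "xyz": the shift along the tool's x, y, z in mm, a list of three; "rot": the turn, a rotation vector about the tool's x, y, z in degrees, a list of three; "grip": the finger opening in mm, from 0 to 94. A call has 1 to 12 rows; each row is the pose to reach, as a shift and turn from the pose commanded when the call began, along the tool's axes at that moment; what a row does not reach only later rows make up. A row lasts 1/10 s, in which the tool goes at most 50 mm and 8.59 degrees, less where a joint would pass 70% of its speed; a pose out of reach is approached as far as the arm can. A call with a gripper value outside its range is refused whole. The fingers move at their own pace and stop on an object; the grip force is fixed at half the most. Time passes only in rows, so rows that repeat a pose let the fingers close. It gives the time, the measured TCP pose, the force and the opening at its end, in the units of the state.
- bot.state(): the state, without advancing time (a new reading comes with each control period).
- bot.read_camera(name): name is "side" or "top" or "wrist"; returns (picture, depth): 480x640x3 uint8, blue, green, red; 480x640 float32, m along the optical axis (not along the pixel's ray), 0 where there is no reading.
- bot.get_calibration(name): a dict with "camera_matrix" (3x3 intrinsics, pixels), "T" (4x4, takes a point from camera to world coordinates); the wrist camera has in their place "T_tool_cam" (4x4, takes a point from camera to tool coordinates, whose origin is the TCP and whose axes are the tool frame's). Camera axes: x right, y up, looking along -z (the intrinsics and any distortion apply to the point x, -y, -z); pixel columns grow to the right and rows downward; lengths in m; the calibration is good to about 2 mm. A picture is of the moment at which its call begins: read the wrist's pose just before it. get_calibration takes no time and is no camera call.
- bot.hand_in(): hands the job in, once; it reports no verdict.
Trained networks look in the newest picture that a camera, given by its name, has taken for a name from the list of things; names that differ only in an ending like _2 or _b are one class to them, and where a whole thing is asked for, a point or a joint stands for the part that bears it (a point fixed in the world has none). Each returns a list of dicts, best first, with "score" (0 to 1); they miss things now and then, are a little off and sometimes report something else, mostly with a low value. They report only what shows in the picture. A call takes as long as a camera call. They do not tell look-alikes from the thing itself.
- bot.regions_of(label, camera): "region" (480x640 bool, what is visible of it) and "location" ([row, column] in pixels, amid what is visible of it).
The state is a dict: "t": time; "q": joint angles; "qvel": joint speeds; "effort": joint torques, N m; "tcp_pos": TCP position; "orientation": TCP orientation; "contact_force": force on the tool from outside, world axes, zero at the start; "wrist_torque": the same for the moment, N m; "width": finger opening in m.
Only numpy, scipy, OpenCV 4.12 (cv2) and the standard library are available. Lean on these libraries where they do the work, as an engineer would, in place of code of your own. Each camera call takes 0.05 s, during which the arm holds its last target.

### The job

Fold the lid of the wooden sample press down onto its springs, then take the collared pin from the stand and push it down through the hole in the lid into the hole in the base. Press the lid fully shut with the pin's collar and finish like that, still gripping the pin and pressing it down: do not let go, and touch the press with nothing but the pin at the end. Leave the cork borer, the beaker and the potato where they are.

Things in the scene. Friction and masses are not known exactly. Their poses are not given: they have to be found in the camera images.
- press: Beech press; base fixed to the bench, 195 x 140 x 40 mm. Origin on the bench; x points from the hinge to the lid's free end (block from x = -100 to +95 mm), y along the hinge, z up. Hinge on the robot's side: the open lid's outer face looks up and towards the robot. Lid board 10 to 165 mm from the hinge axis, 130 mm wide, 12 mm thick, two steel straps on its outer face near the hinge.
- press_hinge (a point): Middle of the hinge axis, 85 mm behind the press origin (-x) and 46 mm above the bench. The axis runs along the press's y.
- press_hole (a point): Centre of the mouth of the 14 mm pin hole in the top face of the base, 55 mm in front of the press origin (+x), 40 mm above the bench. The hole goes straight down through the base, 40 mm deep.
- lid_hole (a point): Centre of the 16 mm through hole in the lid, on its outer (when shut, upper) face, 140.7 mm from the hinge axis along the board. The board's lower face passes through the hinge axis, its outer face is 12 mm off. x points along the lid away from the hinge, z out of the outer face. With the lid folded down it lies over press_hole within about 2 mm.
- lid (a joint): Fold of the lid, rad. 0 = folded down, resting on its springs, where it still slopes up 0.09 rad from level; grows as it opens, up to 1.25; the lid's slope is this value + 0.09 - lid_squeeze. A stiff hinge (0.32 N m): it stays where it is left and a push of 2 to 5 N on the outer face moves it.
- lid_squeeze (a joint): Sprung last part of the closing, rad: 0 = springs extended, 0.09 = lid level and fully shut (hard stop, lid underside 6 mm above the base). The springs lift the lid at once when it is not pressed; pressing at the lid hole takes about 2 N to begin, about 7 N to shut fully.
- pin: Loose pin, 106 mm tall, about 90 g, upright in one of the stand's two holes. Origin at its lower tip, z up: steel shank 10 mm in diameter, 46 mm long, lowest 7 mm tapered to 4 mm; steel collar 34 mm in diameter (46 to 51 mm above the tip); plain round beech knob 24 mm in diameter to be gripped (51 to 106 mm above the tip).
- pin_tip (a point): Lower tip of the pin (its origin).
- stand: Fixed beech block 70 x 160 mm, 55 mm tall, long along its y, with two 13 mm upright holes 45 mm either side of its origin along y. Origin on the bench under its centre. Pin and cork borer stand in the holes, resting on their collars, in either order.
- borer: Bystander: loose brass cork borer with a T handle (cross bar 50 mm long, 10 mm thick along its x, 83 mm above its tip), standing in the other hole of the stand. Origin at its lower tip.
- beaker: Bystander: loose glass beaker, 72 mm in diameter, 95 mm tall, beyond the work. Origin at the centre of its underside.
- potato: Bystander: loose potato, about 98 mm long, 62 mm wide and 62 mm tall, beyond the work. Origin at the centre of its underside.
Not all that is in view belongs to the job. Leave any purple look-alike of the press alone.

How it is judged:
By the outcome, as a careful person would: the job done as asked, in the order asked, and still so for the second after the job is handed in, while the arm keeps its last pose, push and grip.
It also fails if it takes over 56 s, if anything falls off the work surface, if the arm or the gripper's body presses on something with over 40 N, if the wrist force passes 120 N, or if a joint passes its speed limit or range.

## Working session

There is one attempt and no reset: what is moved stays moved. The work goes in short steps, Python scripts to look and compute and a tool call to move; the robot and the scene stay as the last step left them, time stands still between calls to the robot, and variables do not carry over. Pictures are saved under pics/ and viewed, and the job is handed in when it is done.

Besides the shell and the picture viewer there is one more tool, called after "Request:" in YAML: its name, and indented under it one key for each argument. play_rows: Moves the arm, as the interface text tells. Its arguments: {"type":"object","properties":{"xyz":{"type":"array","items":{"type":"array","items":{"type":"number"}}},"rot":{"type":"array","items":{"type":"array","items":{"type":"number"}}},"grip":{"type":"array","items":{"type":"number"}}},"required":["xyz","rot","grip"]}

```bash
ls; mkdir -p pics; python3 - <<'E'
from station import bot
import cv2,numpy as np
s=bot.state();print(s)
for c in("side","top","wrist"):
    p,d=bot.read_camera(c);cv2.imwrite(f"pics/{c}0.png",p);np.save(f"pics/{c}0.npy",d)
    print(c,bot.get_calibration(c))
E
```

```text
pics
{'t': 0.0, 'q': array([ 1.13991475e+00,  2.45789925e-01,  1.55900975e+00, -1.81558128e-06,
        1.33870433e+00, -1.74095676e-01]), 'qvel': array([-0.00032707, -0.00103165, -0.00072795,  0.00098183, -0.00141262,
        0.00056861]), 'effort': array([-1.63909437e-03, -4.15824080e+01, -3.14604163e+01,  6.83676358e-02,
        3.31088458e-02, -1.57685454e-04]), 'tcp_pos': array([0.16497707, 0.62847809, 0.40356275]), 'orientation': array([-1.56320749,  0.20207613, -0.20118216]), 'contact_force': array([-0.20337353,  0.91217813, -0.60706413]), 'wrist_torque': array([-0.03997473,  0.0118118 , -0.01522858]), 'width': 0.09363387002877158}
side {'camera_matrix': array([[489.63187811,   0.        , 328.53801586],
       [  0.        , 489.63187811, 234.64985834],
       [  0.        ,   0.        ,   1.        ]]), 'T': array([[-0.92999177,  0.20985507, -0.30178826,  0.28014549],
       [-0.36691587, -0.57932476,  0.72784309,  0.62121032],
       [-0.02209185,  0.78761899,  0.61576642,  0.6802776 ],
       [ 0.        ,  0.        ,  0.        ,  1.        ]])}
top {'camera_matrix': ar
[... 238 characters left out ...]
,  0.06441276, -0.00767114, -0.08802386],
       [ 0.00651351,  0.21715741,  0.97611487,  1.28680783],
       [ 0.        ,  0.        ,  0.        ,  1.        ]])}
wrist {'camera_matrix': array([[420.78084504,   0.        , 322.85235254],
       [  0.        , 420.78084504, 236.47942048],
       [  0.        ,   0.        ,   1.        ]]), 'T_tool_cam': array([[ 7.35245258e-05, -9.58698113e-01, -2.84425601e-01,
        -8.31010238e-02],
       [ 6.30750777e-04,  2.84425590e-01, -9.58697912e-01,
         2.07054681e-02],
       [ 9.99999798e-01, -1.08913859e-04,  6.25611836e-04,
        -6.19117749e-04],
       [ 0.00000000e+00,  0.00000000e+00,  0.00000000e+00,
         1.00000000e+00]])}
```

View pics/side0.png

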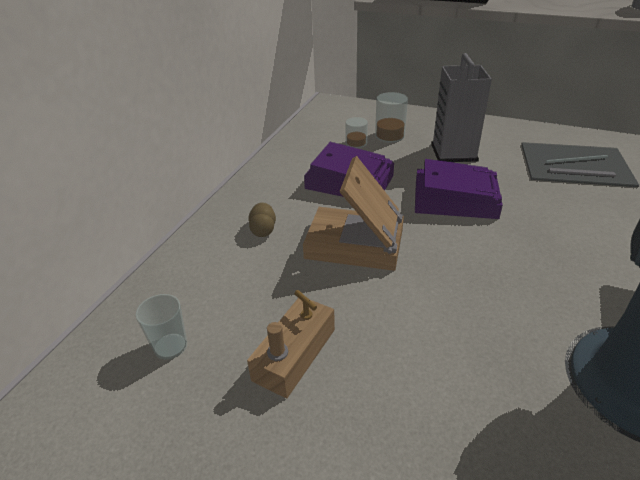

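View pics/top0.png

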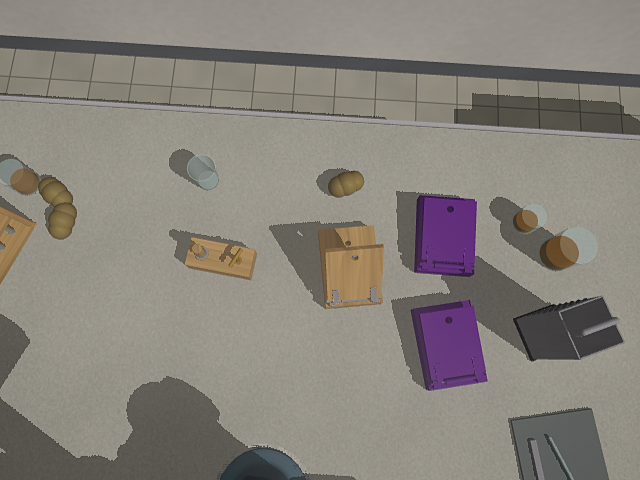

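View pics/wrist0.png

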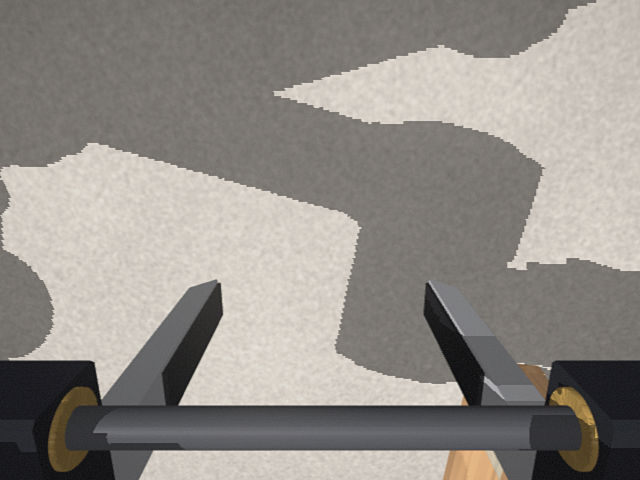

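The wooden press is at side (355,225) and top (352,265). Its look-alikes are the purple presses at top (446,235) and (450,345), which I leave alone. The stand is at top (221,257). The round knob with the collar, at side (277,342) and top (198,250), should be the pin. The T handle at side (305,303) and top (233,256) is the borer. A tray at top (10,240) sits off to the left. I'll check the pin choice with a crop and measure.

```bash
cat > h.py <<'E'
import numpy as np,cv2
from scipy.spatial.transform import Rotation as R
from station import bot
def cloud(d,cam,T=None):
    c=bot.get_calibration(cam);K=c["camera_matrix"]
    if T is None: T=c["T"]
    v,u=np.mgrid[:480,:640]
    P=np.stack([(u-K[0,2])/K[0,0]*d,-(v-K[1,2])/K[1,1]*d,-d],-1)
    W=P@T[:3,:3].T+T[:3,3]; W[d==0]=np.nan
    return W
def proj(pts,cam,T=None):
    c=bot.get_calibration(cam);K=c["camera_matrix"]
    if T is None: T=c["T"]
    p=(np.atleast_2d(pts)-T[:3,3])@T[:3,:3]
    return np.stack([K[0,0]*p[:,0]/-p[:,2]+K[0,2],K[1,1]*-p[:,1]/-p[:,2]+K[1,2]],-1)
def tool():
    s=bot.state();T=np.eye(4);T[:3,:3]=R.from_rotvec(s["orientation"]).as_matrix();T[:3,3]=s["tcp_pos"];return T
def wristT(): return tool()@bot.get_calibration("wrist")["T_tool_cam"]
E
python3 - <<'E'
from h import *
for cam in("side","top"):
    p=cv2.imread(f"pics/{cam}0.png");d=np.load(f"pics/{cam}0.npy");W=cloud(d,cam)
    for l in("press","lid","pin","borer","stand","lid_hole","press_hole"):
        for r in bot.regions_of(l,cam)[:3]:
            m=r["region"];w=W[m];w=w[~np.isnan(w[:,0])]
            if len(w)==0: continue
            print(cam,l,round(r["score"],2),np.array(r["location"]),m.sum(),np.median(w,0).round(3),np.percentile(w,[2,98],axis=0).round(3).tolist())
p=cv2.imread("pics/side0.png")[130:400,220:420];q=cv2.imread("pics/top0.png")[210:320,170:400]
cv2.imwrite("pics/c1.png",cv2.resize(p,None,fx=2.2,fy=2.2,interpolation=2));cv2.imwrite("pics/c2.png",cv2.resize(q,None,fx=3.4,fy=3.4,interpolation=2))
print(tool().round(3))
E
```

```text
side press 0.67 [189.  456.4] 4344 [ 0.369 -0.373  0.053] [[0.272, -0.484, 0.002], [0.465, -0.336, 0.072]]
side press 0.57 [164.4 338.5] 2586 [ 0.666 -0.387  0.059] [[0.547, -0.473, 0.002], [0.735, -0.339, 0.073]]
side lid 0.78 [198.1 369.4] 2625 [ 0.513 -0.164  0.124] [[0.46, -0.239, 0.058], [0.564, -0.109, 0.181]]
side lid 0.68 [183.4 458.7] 2255 [ 0.371 -0.41   0.064] [[0.291, -0.486, 0.051], [0.453, -0.345, 0.072]]
side pin 0.73 [324.6 161.3] 2385 [0.752 0.215 0.065] [[0.725, 0.176, 0.005], [0.791, 0.243, 0.095]]
side pin 0.68 [342.9 278.1] 692 [0.548 0.199 0.083] [[0.537, 0.162, 0.053], [0.573, 0.208, 0.116]]
side pin 0.23 [350.6 291.8] 4142 [0.531 0.171 0.053] [[0.504, 0.079, 0.002], [0.586, 0.23, 0.056]]
side borer 0.73 [307.5 303. ] 289 [0.54  0.106 0.091] [[0.519, 0.013, -0.0], [0.591, 0.116, 0.097]]
side stand 0.87 [349.9 292.1] 4251 [0.531 0.172 0.053] [[0.504, 0.077, 0.001], [0.586, 0.23, 0.056]]
side lid_hole 0.74 [181.6 457.5] 2233 [ 0.373 -0.407  0.064] [[0.295, -0.488, 0.049], [0.454, -0.345, 0.073]]
side lid_hole 0.73 [201.7 369.1] 2635 [ 0.513 -0.162  0.125] [[0.461
[... 1679 characters left out ...]
0.063], [0.569, -0.115, 0.183]]
top lid_hole 0.94 [229.4 450.9] 3380 [ 0.648 -0.41   0.066] [[0.574, -0.474, 0.056], [0.724, -0.347, 0.075]]
top lid_hole 0.64 [344.  451.5] 3761 [ 0.378 -0.421  0.066] [[0.302, -0.489, 0.057], [0.455, -0.351, 0.075]]
top press_hole 0.9 [268.4 351.7] 4788 [ 0.532 -0.172  0.091] [[0.452, -0.243, 0.007], [0.645, -0.101, 0.182]]
top press_hole 0.9 [236.2 446.2] 4618 [ 0.637 -0.403  0.064] [[0.55, -0.473, 0.013], [0.74, -0.341, 0.075]]
top press_hole 0.8 [345.1 448.2] 5275 [ 0.372 -0.415  0.063] [[0.278, -0.492, 0.01], [0.47, -0.343, 0.075]]
[[ 0.967  0.     0.254  0.165]
 [-0.254 -0.     0.967  0.629]
 [ 0.    -1.    -0.     0.405]
 [ 0.     0.     0.     1.   ]]
```

View pics/c1.png

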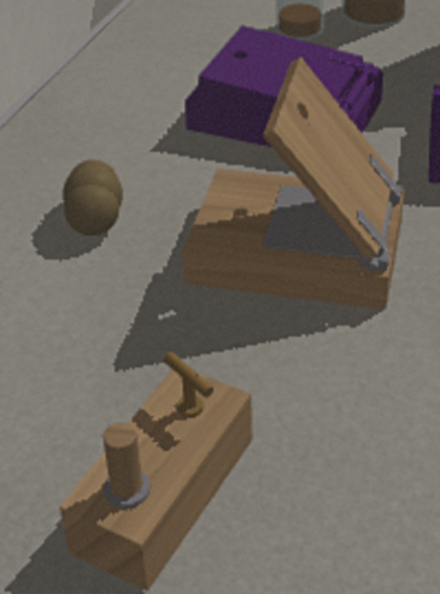

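View pics/c2.png

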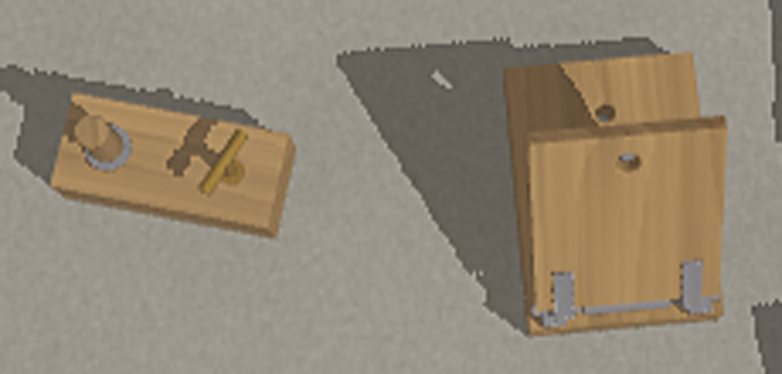

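```bash
python3 - <<'E'
from h import *
def reg(l,cam,near):
    W=cloud(np.load(f"pics/{cam}0.npy"),cam)
    best=None
    for r in bot.regions_of(l,cam):
        w=W[r["region"]];w=w[~np.isnan(w[:,0])]
        if len(w) and np.linalg.norm(np.median(w,0)[:2]-near)<.05 and (best is None or r["score"]>best[0]): best=(r["score"],r["region"],w)
    return best,W
for cam in("side","top"): bot.read_camera(cam)
for cam in("side","top"):
    b,W=reg("lid",cam,(.515,-.17));w=b[2]
    for _ in range(4):
        c=w.mean(0);n=np.linalg.svd(w-c,full_matrices=0)[2][2];n*=np.sign(n[2]);e=(w-c)@n;w=w[abs(e)<.004]
    yaw=np.arctan2(-n[1],-n[0])
    print(cam,"lid n",n.round(3),"slope",np.arccos(n[2]).round(3),"yaw deg",np.degrees(yaw).round(2),"rms",e.std(),len(w))
    # extent along y
    ax=np.array([np.cos(yaw),np.sin(yaw),0]);ay=np.array([-ax[1],ax[0],0]);sl=np.arccos(n[2]);al=ax*np.cos(sl)+np.array([0,0,np.sin(sl)])
    print(" mid y",np.percentile(w@ay,[.5,99.5]).round(4),"along",np.percentile(w@al,[.5,99.5]).round(4),"n.off",(c@n).round(4))
    # rect of lid in plane
    q=np.stack([w@al,w@ay],1).astype(np.float32);r=cv2.minAreaRect(q*1000);print(" rect mm",r)
    # base points
    box=(abs(W[...,0]-.545)<.13)&(abs(W[...,1]+.17)<.12)
    m=box&(abs(W[...,2]-.04)<.004);q=W[m];r=cv2.minAreaRect((q[:,:2]*1000).astype(np.float32));print(" base top rect",r,cv2.boxPoints(r).round(1).tolist(),np.median(q[:,2]))
    # stand top
    box=(abs(W[...,0]-.54)<.06)&(abs(W[...,1]-.142)<.11)
    m=box&(abs(W[...,2]-.055)<.003);q=W[m];r=cv2.minAreaRect((q[:,:2]*1000).astype(np.float32));print(" stand rect",r,np.median(q[:,2]))
    m=(abs(W[...,0]-.55)<.03)&(abs(W[...,1]-.19)<.03)&(W[...,2]>.066);q=W[m]
    from scipy.optimize import least_squares
    s=q[q[:,2]<.108]
    f=least_squares(lambda p:np.hypot(s[:,0]-p[0],s[:,1]-p[1])-.012,[.55,.19],loss="soft_l1",f_scale=.001)
    print(" pin axis",f.x.round(4),len(s),"rms",np.sqrt(np.mean(f.fun**2)),"top z",np.percentile(q[:,2],98), "topcentre",np.median(q[q[:,2]>.112],0))
E
```

```text
side lid n [-0.773 -0.154  0.616] slope 0.907 yaw deg 11.27 rms 0.0011221468463520092 1115
 mid y [-0.3031 -0.2087] along [0.2954 0.4614] n.off -0.2939
 rect mm ((379.85858154296875, -266.0392761230469), (121.39801788330078, 168.35877990722656), 85.04622650146484)
 base top rect ((548.9203491210938, -173.01309204101562), (195.59051513671875, 146.5002899169922), 8.73404312133789) [[441.1000061035156, -115.5], [463.3999938964844, -260.29998779296875], [656.7000122070312, -230.60000610351562], [634.5, -85.80000305175781]] 0.04002892016044224
 stand rect ((546.2907104492188, 147.355224609375), (162.4432373046875, 71.92657470703125), 82.8511962890625) 0.05441318351419361
 pin axis [0.5524 0.1915] 267 rms 0.0007131623354094015 top z 0.11595635055833155 topcentre [0.55122974 0.19323601 0.11416829]
top lid n [-0.776 -0.12   0.619] slope 0.904 yaw deg 8.76 rms 0.0015472418340752062 2787
 mid y [-0.3198 -0.1907] along [0.3098 0.4725] n.off -0.3016
 rect mm ((390.06365966796875, -255.58224487304688), (130.56295776367188, 167.787109375), 89.98323822021484)
 base top rect ((551.295654296875, -173.44039916992188), (195.8265380859375, 140.31082153320312), 8.603212356567383) [[444.0, -118.69999694824219], [465.0, -257.5], [658.5999755859375, -228.1999969482422], [637.5999755859375, -89.4000015258789]] 0.04037553296170304
 stand rect ((548.9783325195312, 146.934814453125), (160.66969299316406, 71.1322021484375), 82.7127456665039) 0.05513190896187736
 pin axis [0.555  0.1917] 53 rms 0.0005466919651207941 top z 0.11893095867180492 topcentre [0.55470327 0.19000435 0.11588232]
```

Request:
play_rows:
  xyz:
    - [25, 0, -25]
    - [60, 0, -57]
    - [95, 0, -90]
    - [128, 0, -122]
    - [162, 0, -154]
    - [195, 0, -185]
    - [228, 0, -217]
    - [262, 0, -249]
    - [295, 0, -280]
    - [315, 0, -300]
    - [323, 0, -307]
    - [323, 0, -307]
  rot:
    - [0, -2, 0]
    - [0, -4, 0]
    - [0, -7, 0]
    - [0, -10, 0]
    - [0, -12, 0]
    - [0, -15, 0]
    - [0, -17, 0]
    - [0, -19, 0]
    - [0, -21, 0]
    - [0, -23.3, 0]
    - [0, -23.3, 0]
    - [0, -23.3, 0]
  grip: [0, 0, 0, 0, 0, 0, 0, 0, 0, 0, 0, 0]

```text
t: 2.25
tcp_pos: [0.4, 0.2491, 0.4048]
orientation: [-1.567, -0.115, 0.115]
contact_force: [-0.2, 0.3, -0.1]
width: 0.0026
```

Request:
play_rows:
  xyz:
    - [3, 0, -30]
    - [6, 0, -75]
    - [10, 0, -122]
    - [13, 0, -170]
    - [16, 0, -218]
    - [20, 0, -266]
    - [23, 0, -314]
    - [26, 0, -362]
    - [29, 0, -405]
    - [31, 0, -432]
    - [31, 0, -440]
    - [31, 0, -440]
  rot:
    - [0, 0, 0]
    - [0, 0, 0]
    - [0, 0, 0]
    - [0, 0, 0]
    - [0, 0, 0]
    - [0, 0, 0]
    - [0, 0, 0]
    - [0, 0, 0]
    - [0, 0, 0]
    - [0, 0, 0]
    - [0, 0, 0]
    - [0, 0, 0]
  grip: [0, 0, 0, 0, 0, 0, 0, 0, 0, 0, 0, 0]

```text
t: 3.45
tcp_pos: [0.4963, -0.1801, 0.4044]
orientation: [-1.567, -0.117, 0.118]
contact_force: [-0.1, -0.2, 0.7]
width: 0.0005
```

```bash
cat > traj.py <<'E'
import numpy as np
r=115
for s in [.905,.8,.7,.6,.5,.4,.3,.2,.12,.06,.02]:
    print(s,"x %.0f z %.0f"%(-85+r*np.cos(s)-12*np.sin(s)-8,46+r*np.sin(s)+12*np.cos(s)))
E
python3 traj.py; python3 - <<'E'
from h import *
T=wristT();print(tool().round(4))
p,d=bot.read_camera("wrist");cv2.imwrite("pics/w1.png",p)
p,d=bot.read_camera("side");cv2.imwrite("pics/s1.png",p)
E
```

```text
0.905 x -31 z 144
0.8 x -21 z 137
0.7 x -13 z 129
0.6 x -5 z 121
0.5 x 2 z 112
0.4 x 8 z 102
0.3 x 13 z 91
0.2 x 17 z 81
0.12 x 20 z 72
0.06 x 21 z 65
0.02 x 22 z 60
[[ 9.888e-01 -5.000e-04 -1.493e-01  4.963e-01]
 [ 1.493e-01  9.000e-04  9.888e-01 -1.801e-01]
 [-4.000e-04 -1.000e+00  9.000e-04  4.044e-01]
 [ 0.000e+00  0.000e+00  0.000e+00  1.000e+00]]
```

View pics/w1.png

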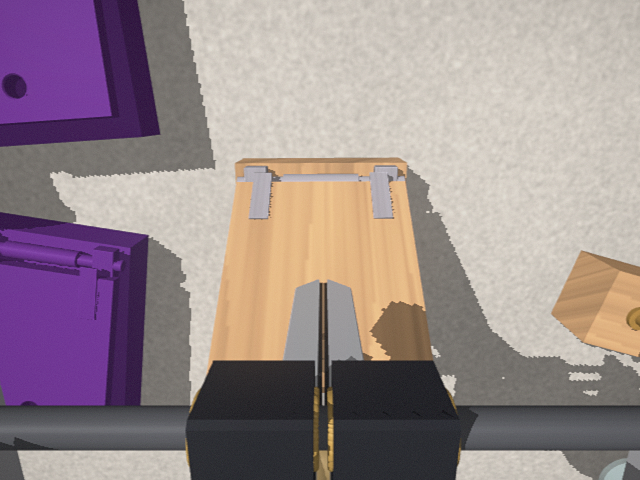

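View pics/s1.png

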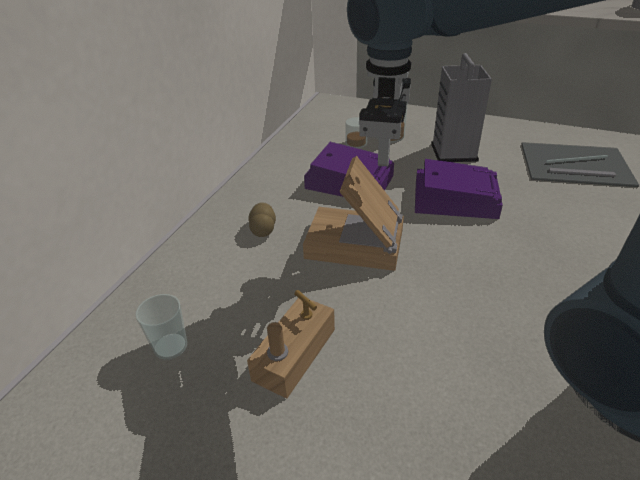

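Request:
play_rows:
  xyz:
    - [8, 30, 0]
    - [15, 53, 0]
    - [24, 61, 0]
    - [34, 68, 0]
    - [42, 76, 0]
    - [50, 84, 0]
    - [58, 93, 0]
    - [64, 103, 0]
    - [69, 114, 0]
    - [73, 124, 0]
    - [76, 132, 0]
    - [77, 138, 0]
  rot:
    - [0, 0, 0]
    - [0, 0, 0]
    - [0, 0, 0]
    - [0, 0, 0]
    - [0, 0, 0]
    - [0, 0, 0]
    - [0, 0, 0]
    - [0, 0, 0]
    - [0, 0, 0]
    - [0, 0, 0]
    - [0, 0, 0]
    - [0, 0, 0]
  grip: [0, 0, 0, 0, 0, 0, 0, 0, 0, 0, 0, 0]

```text
t: 4.75
tcp_pos: [0.5723, -0.1694, 0.266]
orientation: [-1.568, -0.118, 0.117]
contact_force: [0.2, 0.9, 3.5]
width: 0.0003
```

Request:
play_rows:
  xyz:
    - [0, 3, 0]
    - [0, 6, 0]
    - [0, 7, 0]
    - [0, 7, 0]
  rot:
    - [0, 0, 0]
    - [0, 0, 0]
    - [0, 0, 0]
    - [0, 0, 0]
  grip: [0, 0, 0, 0]

```text
t: 5.15
tcp_pos: [0.5726, -0.1693, 0.261]
orientation: [-1.568, -0.12, 0.115]
contact_force: [1.3, 2.4, 5.6]
width: 0.0003
```

Request:
play_rows:
  xyz:
    - [0, -20, 0]
    - [5, -60, 0]
    - [30, -95, 0]
    - [60, -110, 0]
    - [75, -110, 0]
    - [75, -110, 0]
    - [75, -110, 0]
  rot:
    - [0, 0, 0]
    - [0, 0, 0]
    - [0, 0, 0]
    - [0, 0, 0]
    - [0, 0, 0]
    - [0, 0, 0]
    - [0, 0, 0]
  grip: [0, 0, 30, 60, 60, 60, 60]

```text
t: 5.85
tcp_pos: [0.6455, -0.158, 0.3684]
orientation: [-1.567, -0.116, 0.12]
contact_force: [0.2, -1.1, 0.2]
width: 0.0369
```

```bash
python3 - <<'E'
from h import *
T=wristT();np.save("pics/wT2.npy",T);print(tool().round(4))
p,d=bot.read_camera("wrist");cv2.imwrite("pics/w2.png",p);np.save("pics/w2.npy",d)
for c in("side","top"):
    p,d=bot.read_camera(c);cv2.imwrite(f"pics/{c}2.png",p);np.save(f"pics/{c}2.npy",d)
E
```

```text
[[ 9.888e-01 -2.600e-03 -1.494e-01  6.455e-01]
 [ 1.494e-01  7.000e-04  9.888e-01 -1.580e-01]
 [-2.500e-03 -1.000e+00  1.100e-03  3.684e-01]
 [ 0.000e+00  0.000e+00  0.000e+00  1.000e+00]]
```

View pics/w2.png

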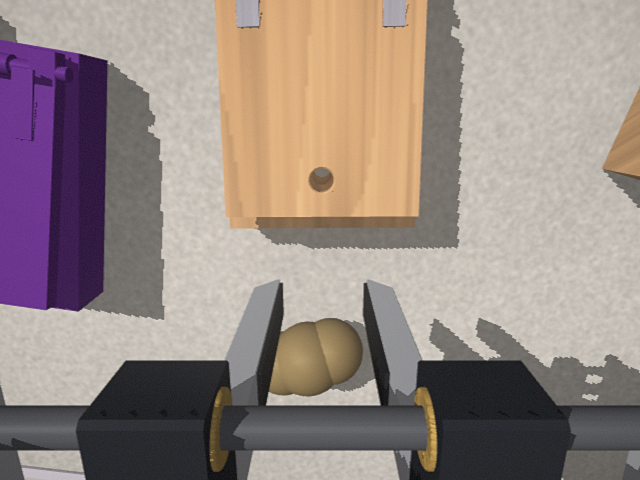

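View pics/side2.png

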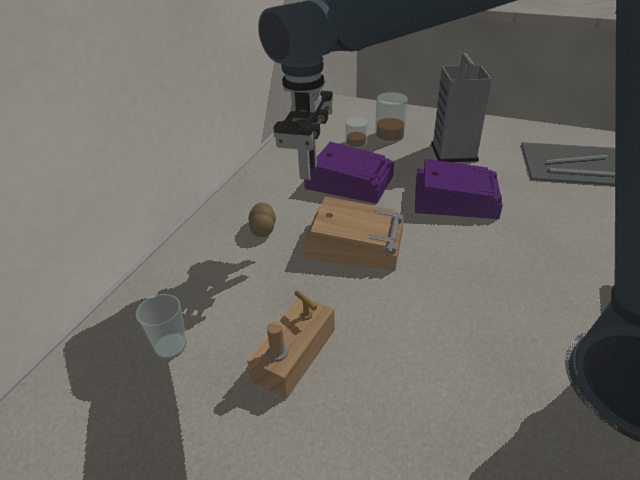

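The lid is down, with its hole at wrist (321,179), and nothing else has moved. Next I measure the hole.

```bash
python3 - <<'E'
from h import *
T=np.load("pics/wT2.npy");d=np.load("pics/w2.npy");p=cv2.imread("pics/w2.png")
W=cloud(d,"wrist",T)
cv2.imwrite("pics/c3.png",cv2.resize(p[150:210,290:350],None,fx=8,fy=8,interpolation=2))
m=np.zeros((480,640),bool);m[40:210,240:410]=1;w=W[m];w=w[w[:,2]>.055]
c=w.mean(0);n=np.linalg.svd(w-c,full_matrices=0)[2][2];n*=np.sign(n[2]);print("n",n.round(3),"slope",np.arccos(n[2]).round(3),"yaw",np.degrees(np.arctan2(-n[1],-n[0])).round(1))
# hole rim: dark blob
g=cv2.cvtColor(p,cv2.COLOR_BGR2GRAY);b=(g[160:200,300:342]<0.72*np.median(g[150:210,290:350])).astype(np.uint8)
k=cv2.connectedComponentsWithStats(b);i=1+np.argmax(k[2][1:,4]);print(k[2][i],k[3][i]+[300,160])
cs=cv2.findContours((k[1]==i).astype(np.uint8),0,1)[0];el=cv2.fitEllipse(cv2.convexHull(np.vstack(cs)));print(el)
u,v=el[0][0]+300,el[0][1]+160
K=bot.get_calibration("wrist")["camera_matrix"]
ray=T[:3,:3]@np.array([(u-K[0,2])/K[0,0],-(v-K[1,2])/K[1,1],-1]);
t=((c-T[:3,3])@n)/(ray@n);h=T[:3,3]+t*ray;print("hole world",h.round(4),"px",u,v,"dia mm",el[1][0]*t/420.8*1000,el[1][1]*t/420.8*1000)
o=np.array([.5525,-.1729]);a=np.radians(8.65);ax=np.array([np.cos(a),np.sin(a)]);print("press frame",((h[:2]-o)@ax).round(4),((h[:2]-o)@[-ax[1],ax[0]]).round(4))
for cam in("top","side"):
    q=proj(h,cam)[0];print(cam,q)
    im=cv2.imread(f"pics/{cam}2.png");x,y=q.round().astype(int);cr=im[y-20:y+20,x-20:x+20].copy();cr=cv2.resize(cr,None,fx=8,fy=8,interpolation=2);cv2.drawMarker(cr,(164,164),(0,0,255),0,14);cv2.imwrite(f"pics/c4{cam}.png",cr)
a=cv2.imread("pics/c4top.png");b=cv2.imread("pics/c4side.png");cv2.imwrite("pics/c4.png",np.hstack([a,b]))
E
```

```text
n [-0.09  -0.013  0.996] slope 0.091 yaw 8.5
[  9   7  24  25 459] [320.62962963 179.07189542]
((20.693843841552734, 18.99112319946289), (23.72940444946289, 24.100360870361328), 8.095340728759766)
hole world [ 0.6048 -0.166   0.0699] px 320.69384384155273 178.9911231994629 dia mm 15.70570621543791 15.951229973852042
press frame 0.0527 -0.0011
top [348.61431901 241.42039255]
side [328.72316565 214.3133363 ]
```

View pics/c3.png

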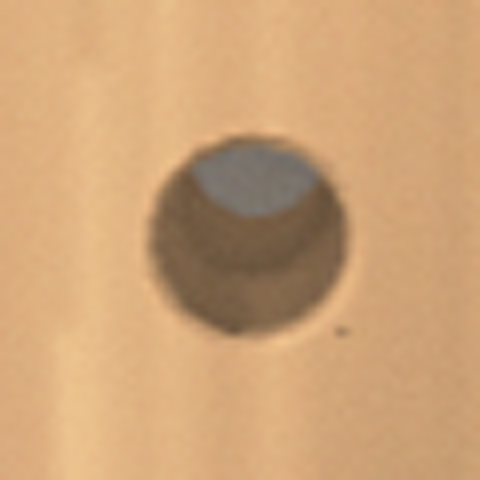

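View pics/c4.png

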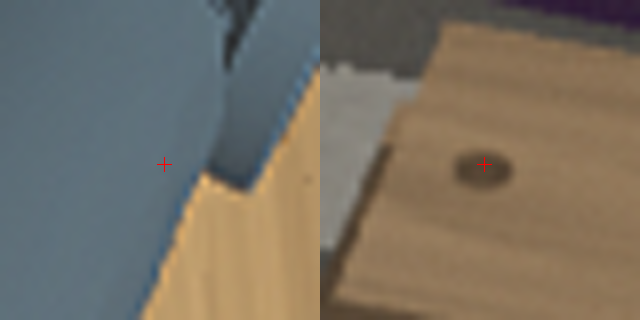

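```bash
cat > ov.py <<'E'
from h import *
import sys
dx,dy=[float(v)/1000 for v in sys.argv[1:3]]
T=np.load("pics/wT2.npy");p=cv2.imread("pics/w2.png")
h=np.array([.6048,-.166,.0706]);a=np.radians(8.65);ax=np.array([np.cos(a),np.sin(a),0]);ay=np.array([-ax[1],ax[0],0]);z=np.array([0,0,1.])
al=ax*.996+z*.09;n=z*.996-ax*.09
t=np.linspace(0,2*np.pi,60)[:,None]
cr=cv2.resize(p[150:210,290:350],None,fx=8,fy=8,interpolation=2)
b=h+ax*dx+ay*dy
for c,e1,r,col in((h,al,.008,(0,0,255)),(h-.012*n,al,.008,(0,255,255)),(b*[1,1,0]+z*.04,ax,.007,(0,255,0)),(b*[1,1,0],ax,.007,(255,0,0))):
    q=proj(c+r*(np.cos(t)*e1+np.sin(t)*ay),"wrist",T);q=((q-[290,150]+.5)*8).astype(np.int32);cv2.polylines(cr,[q],1,col,1)
cv2.imwrite("pics/ov%s_%s.png"%tuple(sys.argv[1:3]),cr)
E
python3 ov.py 0.9 0; python3 ov.py 0.9 -1;cd pics; python3 -c "
import cv2,numpy as np
cv2.imwrite('ovA.png',cv2.resize(np.hstack([cv2.imread('ov0.9_0.png'),cv2.imread('ov0.9_-1.png')])[100:380],(800,233)))"
```

```text
(no output)
```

View pics/ov0.9_0.png

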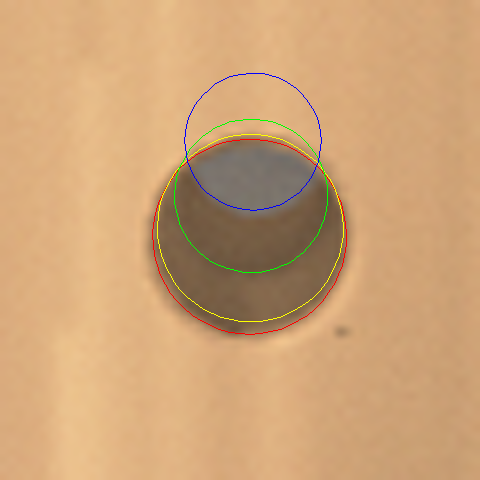

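Request:
play_rows:
  xyz:
    - [3, 0, 30]
    - [6, 0, 72]
    - [10, 0, 120]
    - [14, 0, 168]
    - [18, 0, 216]
    - [22, 0, 264]
    - [27, 0, 310]
    - [31, 0, 345]
    - [31, 0, 360]
    - [31, 0, 360]
    - [31, 0, 360]
  rot:
    - [0, 0, 0]
    - [0, 0, 0]
    - [0, 0, 0]
    - [0, 0, 0]
    - [0, 0, 0]
    - [0, 0, 0]
    - [0, 0, 0]
    - [0, 0, 0]
    - [0, 0, 0]
    - [0, 0, 0]
    - [0, 0, 0]
  grip: [60, 60, 60, 60, 60, 60, 60, 60, 60, 60, 60]

```text
t: 7.1
tcp_pos: [0.623, 0.2015, 0.3694]
orientation: [-1.568, -0.117, 0.118]
contact_force: [0.4, -0.2, -0.4]
width: 0.06
```

```bash
python3 - <<'E'
from h import *
T=wristT();np.save("pics/wT3.npy",T);print(tool().round(4), bot.state()["width"])
p,d=bot.read_camera("wrist");cv2.imwrite("pics/w3.png",p);np.save("pics/w3.npy",d)
W=cloud(d,"wrist",T)
m=(np.hypot(W[...,0]-.554,W[...,1]-.192)<.03)&(W[...,2]>.064)
q=W[m];top=q[q[:,2]>.1125];print("top",len(top),np.median(top[:,2]),cv2.minEnclosingCircle((top[:,:2]*1000).astype(np.float32)),top[:,:2].mean(0))
from scipy.optimize import least_squares
s=q[q[:,2]<.11]
f=least_squares(lambda p:np.hypot(s[:,0]-p[0],s[:,1]-p[1])-.012,[.554,.192],loss="soft_l1",f_scale=.001);print("side",f.x.round(4),len(s),np.abs(f.fun).mean())
E
```

```text
[[ 9.889e-01 -5.000e-04 -1.487e-01  6.230e-01]
 [ 1.487e-01 -7.000e-04  9.889e-01  2.015e-01]
 [-6.000e-04 -1.000e+00 -6.000e-04  3.694e-01]
 [ 0.000e+00  0.000e+00  0.000e+00  1.000e+00]] 0.05999741336637094
top 1431 0.11419003447889653 ((553.0320434570312, 190.7798614501953), 11.719724655151367) [0.5528373  0.19085167]
side [0.5533 0.1922] 2 5.504424173408129e-12
```

View pics/w3.png

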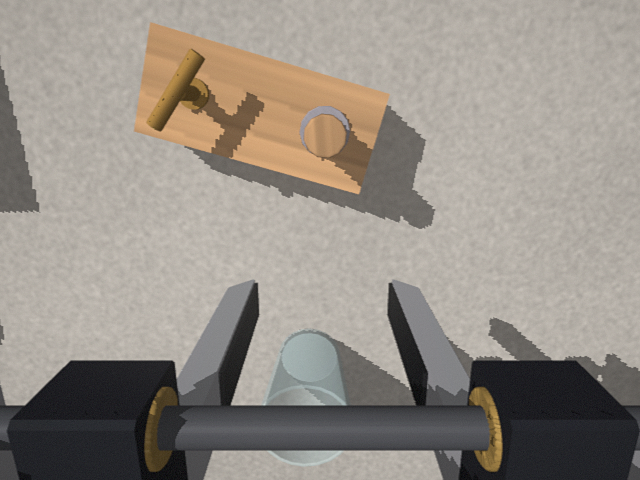

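Request:
play_rows:
  xyz:
    - [-35, 0, 0]
    - [-65, 0, 0]
    - [-71, 0, 0]
    - [-71, 10, 0]
    - [-71, 40, 0]
    - [-71, 70, 0]
    - [-71, 92, 0]
    - [-71, 102, 0]
    - [-71, 102, 0]
    - [-71, 102, 0]
    - [-71, 102, 0]
    - [-71, 102, 0]
  rot:
    - [0, 0, 0]
    - [0, 0, 0]
    - [0, 0, 0]
    - [0, 0, 0]
    - [0, 0, 0]
    - [0, 0, 0]
    - [0, 0, 0]
    - [0, 0, 0]
    - [0, 0, 0]
    - [0, 0, 0]
    - [0, 0, 0]
    - [0, 0, 0]
  grip: [60, 60, 60, 60, 60, 60, 60, 60, 60, 20, 20, 20]

```text
t: 8.35
tcp_pos: [0.5534, 0.192, 0.269]
orientation: [-1.567, -0.12, 0.116]
contact_force: [-0.5, 1.2, -0.0]
width: 0.0396
```

Request:
play_rows:
  xyz:
    - [0, 0, 0]
    - [0, 0, 0]
    - [0, 0, 0]
  rot:
    - [0, 0, 0]
    - [0, 0, 0]
    - [0, 0, 0]
  grip: [15, 15, 15]

```text
t: 8.65
tcp_pos: [0.553, 0.192, 0.2682]
orientation: [-1.568, -0.118, 0.117]
contact_force: [0.3, -0.6, 2.2]
width: 0.0233
```

```bash
python3 - <<'E'
from h import *
T=wristT();print(tool().round(4), bot.state()["width"],bot.state()["contact_force"])
p,d=bot.read_camera("wrist");cv2.imwrite("pics/w4.png",p);np.save("pics/w4.npy",d)
p,d=bot.read_camera("side");cv2.imwrite("pics/s4.png",p[150:400,150:450])
E
```

```text
[[ 9.888e-01  8.000e-04 -1.494e-01  5.530e-01]
 [ 1.494e-01  1.000e-04  9.888e-01  1.920e-01]
 [ 8.000e-04 -1.000e+00 -0.000e+00  2.682e-01]
 [ 0.000e+00  0.000e+00  0.000e+00  1.000e+00]] 0.02326889781912065 [ 0.30125631 -0.64107558  2.21118617]
```

View pics/w4.png

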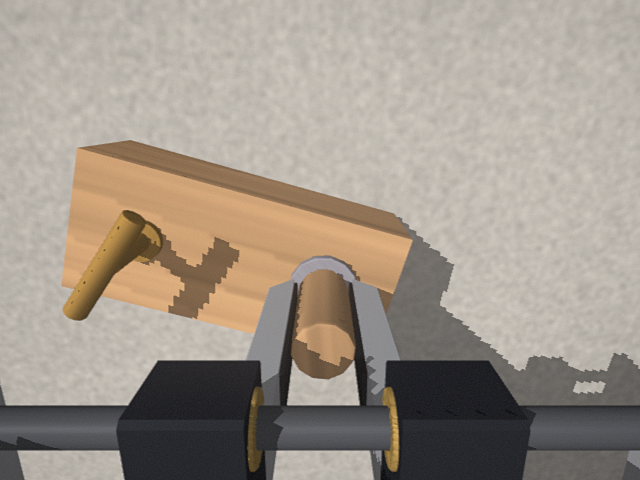

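View pics/s4.png

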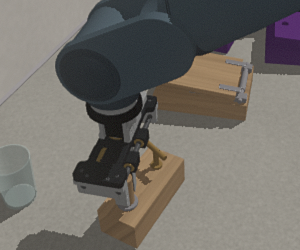

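Request:
play_rows:
  xyz:
    - [0, -8, 0]
    - [0, -24, 0]
    - [0, -45, 0]
    - [0, -75, 0]
    - [0, -105, 0]
    - [0, -125, 0]
    - [0, -130, 0]
    - [0, -130, 0]
  rot:
    - [0, 0, 0]
    - [0, 0, 0]
    - [0, 0, 0]
    - [0, 0, 0]
    - [0, 0, 0]
    - [0, 0, 0]
    - [0, 0, 0]
    - [0, 0, 0]
  grip: [15, 15, 15, 15, 15, 15, 15, 15]

```text
t: 9.55
tcp_pos: [0.5528, 0.192, 0.3989]
orientation: [-1.567, -0.119, 0.116]
contact_force: [0.1, -0.2, -0.7]
width: 0.0237
```

Request:
play_rows:
  xyz:
    - [0, 0, -25]
    - [0, 0, -65]
    - [0, 0, -110]
    - [0, 0, -158]
    - [0, 0, -206]
    - [-1, 0, -254]
    - [-1, 0, -300]
    - [-1, 0, -338]
    - [-1, 0, -357]
    - [-1, 0, -361]
    - [-1, 0, -361]
    - [-1, 0, -361]
  rot:
    - [0, 0, 0]
    - [0, 0, 0]
    - [0, 0, 0]
    - [0, 0, 0]
    - [0, 0, 0]
    - [0, 0, 0]
    - [0, 0, 0]
    - [0, 0, 0]
    - [0, 0, 0]
    - [0, 0, 0]
    - [0, 0, 0]
    - [0, 0, 0]
  grip: [15, 15, 15, 15, 15, 15, 15, 15, 15, 15, 15, 15]

```text
t: 10.75
tcp_pos: [0.6057, -0.1635, 0.3972]
orientation: [-1.567, -0.118, 0.12]
contact_force: [-0.3, 0.3, -1.3]
width: 0.0236
```

```bash
python3 - <<'E'
from h import *
T=wristT();np.save("pics/wT5.npy",T);print(tool().round(4), bot.state()["width"],bot.state()["contact_force"])
p,d=bot.read_camera("wrist");cv2.imwrite("pics/w5.png",p);np.save("pics/w5.npy",d)
p,d=bot.read_camera("side");np.save("pics/s5.npy",d);cv2.imwrite("pics/s5f.png",p);cv2.imwrite("pics/s5.png",cv2.resize(p[80:280,230:430],None,fx=3,fy=3,interpolation=2))
E
```

```text
[[ 9.885e-01 -9.000e-04 -1.509e-01  6.057e-01]
 [ 1.509e-01  9.000e-04  9.885e-01 -1.635e-01]
 [-7.000e-04 -1.000e+00  1.000e-03  3.972e-01]
 [ 0.000e+00  0.000e+00  0.000e+00  1.000e+00]] 0.023621490405085384 [-0.25245285  0.25173449 -1.32124706]
```

View pics/w5.png

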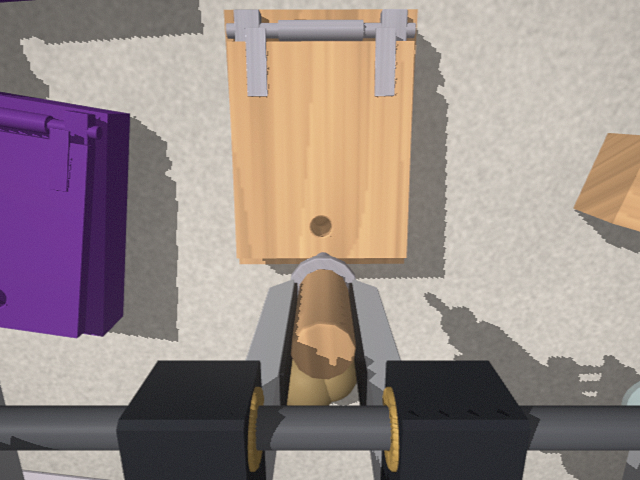

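View pics/s5.png

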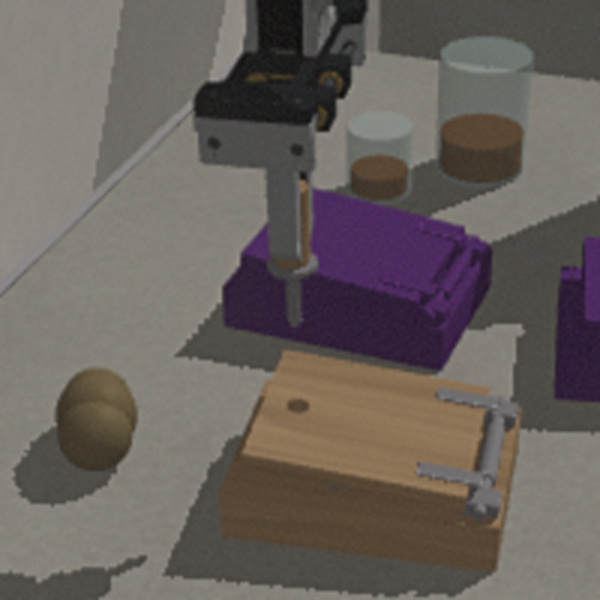

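```bash
python3 - <<'E'
from h import *
for _ in range(3): print(bot.state()["tcp_pos"].round(4),bot.state()["t"])
T=np.load("pics/wT5.npy");p=cv2.imread("pics/w5.png");d=np.load("pics/w5.npy")
W=cloud(d,"wrist",T);Tt=tool()
g=cv2.cvtColor(p,cv2.COLOR_BGR2GRAY);sub=g[208:246,300:342];b=(sub<.72*np.median(g[180:245,290:350])).astype(np.uint8)
k=cv2.connectedComponentsWithStats(b);i=1+np.argmax(k[2][1:,4]);cs=cv2.findContours((k[1]==i).astype(np.uint8),0,1)[0];el=cv2.fitEllipse(cv2.convexHull(np.vstack(cs)))
u,v=el[0][0]+300,el[0][1]+208;print(u,v,el[1])
K=bot.get_calibration("wrist")["camera_matrix"]
ray=T[:3,:3]@np.array([(u-K[0,2])/K[0,0],-(v-K[1,2])/K[1,1],-1]);t=(.0706-T[2,3])/ray[2];h=T[:3,3]+t*ray;print("hole",h.round(4),"dia",np.array(el[1])*t/420.8*1000)
Hh=np.linalg.inv(Tt)@np.r_[h,1];print("hole in tool",Hh.round(4))
# knob pts in tool
Wt=(W-Tt[:3,3])@Tt[:3,:3]
m=np.zeros((480,640),bool);m[255:380,285:360]=1;q=Wt[m&(d>0)&(d<.3)];
for lo in np.arange(.14,.24,.01):
    s=q[(q[:,1]>lo)&(q[:,1]<lo+.01)&(abs(q[:,2])<.03)&(q[:,0]>-.03)&(q[:,0]<.03)]
    if len(s): print(round(lo,2),len(s),"x",np.percentile(s[:,0],[1,50,99]).round(4),"z",np.percentile(s[:,2],[1,50,99]).round(4))
tp=q[(q[:,1]<.155)];print("top",tp.mean(0) if len(tp) else None)
# side: expected shank
W5=cloud(np.load("pics/s5.npy"),"side")
Tp=Tt[:3,3]
m=(np.hypot(W5[...,0]-Tp[0],W5[...,1]-Tp[1])<.03)&(W5[...,2]>.09)&(W5[...,2]<.185)
s=W5[m];sh=s[(s[:,2]<.178)&(s[:,2]>.149)];print("shank",len(sh),np.median(sh,0),"lowest",np.percentile(s[:,2],1))
from scipy.optimize import least_squares
if len(sh)>5:
    f=least_squares(lambda p:np.hypot(sh[:,0]-p[0],sh[:,1]-p[1])-.005,Tp[:2],loss="soft_l1",f_scale=.001);print("shank axis side",f.x.round(4))
    yy,xx=np.nonzero(m&(W5[...,2]<.178));
    for r in np.unique(yy): print(r,xx[yy==r].min(),xx[yy==r].max(),W5[r,xx[yy==r],2].mean().round(4))
for z in(.1,.14,.18): print("tool axis px",proj([Tp[0],Tp[1],z],"side").round(1))
E
```

```text
[ 0.6058 -0.1635  0.3976] 10.85
[ 0.6058 -0.1635  0.3976] 10.85
[ 0.6058 -0.1635  0.3976] 10.85
320.1760845184326 225.60782432556152 (19.783672332763672, 21.126121520996094)
hole [ 0.6047 -0.1662  0.0706] dia [14.8867514  15.89691307]
hole in tool [-0.0015  0.327  -0.0027  1.    ]
0.14 245 x [-0.0091 -0.0048  0.0062] z [-0.0134 -0.0124  0.0116]
0.15 3531 x [-0.0123 -0.0028  0.0097] z [-0.0136 -0.0009  0.0116]
0.16 929 x [-0.0126 -0.0099 -0.0024] z [-0.0148 -0.0009  0.013 ]
0.17 819 x [-0.0126 -0.0099 -0.0024] z [-0.0157 -0.0013  0.0137]
0.18 744 x [-0.0126 -0.0099 -0.003 ] z [-0.0165 -0.001   0.0145]
0.19 636 x [-0.0125 -0.01   -0.0026] z [-0.0172 -0.001   0.0153]
0.2 1018 x [-0.0169 -0.0114 -0.0018] z [-0.0153 -0.0006  0.0133]
0.21 245 x [-0.0174 -0.0132 -0.0023] z [-0.0161 -0.0001  0.0144]
top [-0.0016209   0.15303024 -0.0010494 ]
shank 58 [ 0.6032847  -0.15946854  0.16316719] lowest 0.14153317007565652
shank axis side [ 0.6047 -0.1632]
173 325 329 0.1757
174 325 329 0.1736
175 325 329 0.1714
176 325 329 0.1682
177 325 329 0.1665
178 325 329 0.164
179 325 329 0.1618
180 325 329 0.1601
181 325 329 0.1575
182 325 329 0.1547
183 325 329 0.1521
184 326 329 0.15
185 326 329 0.148
186 326 329 0.1457
187 326 329 0.1432
188 327 328 0.1413
tool axis px [[327.5 203.2]]
tool axis px [[327.1 187.1]]
tool axis px [[326.6 170.1]]
```

Request:
play_rows:
  xyz:
    - [0, 0, -1.5]
    - [0, 20, -1.5]
    - [0, 45, -1.5]
    - [0, 55, -1.5]
    - [0, 62, -1.5]
    - [0, 68, -1.5]
    - [0, 74, -1.5]
    - [0, 80, -1.5]
    - [0, 86, -1.5]
    - [0, 92, -1.5]
    - [0, 92, -1.5]
  rot:
    - [0, 0, 0]
    - [0, 0, 0]
    - [0, 0, 0]
    - [0, 0, 0]
    - [0, 0, 0]
    - [0, 0, 0]
    - [0, 0, 0]
    - [0, 0, 0]
    - [0, 0, 0]
    - [0, 0, 0]
    - [0, 0, 0]
  grip: [15, 15, 15, 15, 15, 15, 15, 15, 15, 15, 15]

```text
t: 11.95
tcp_pos: [0.6057, -0.1665, 0.3045]
orientation: [-1.567, -0.116, 0.119]
contact_force: [-0.3, 0.2, -1.4]
width: 0.024
```

```bash
python3 - <<'E'
from h import *
print(tool()[:3,3].round(4), bot.state()["width"],bot.state()["contact_force"])
p,d=bot.read_camera("wrist");a=cv2.resize(p[150:400,200:450],(400,400),interpolation=2)
p,d=bot.read_camera("side");b=cv2.resize(p[120:280,260:420],(400,400),interpolation=2);cv2.imwrite("pics/c6.png",np.hstack([a,b]))
E
```

```text
[ 0.6057 -0.1665  0.3045] 0.023955305627886857 [-0.31307061  0.17513455 -1.44020661]
```

View pics/c6.png

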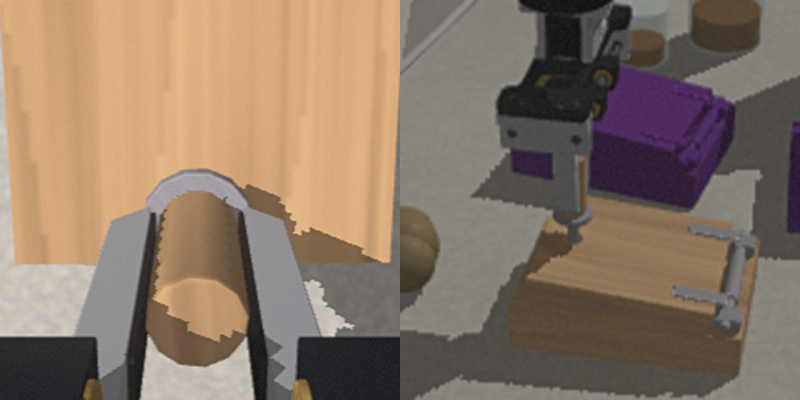

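The pin has entered the lid hole with no side force. Next it goes into the base hole.

Request:
play_rows:
  xyz:
    - [0, 2, 1]
    - [0, 5, 1]
    - [0, 8, 1]
    - [0, 11, 1]
    - [0, 14, 1]
    - [0, 17, 1]
    - [0, 17, 1]
  rot:
    - [0, 0, 0]
    - [0, 0, 0]
    - [0, 0, 0]
    - [0, 0, 0]
    - [0, 0, 0]
    - [0, 0, 0]
    - [0, 0, 0]
  grip: [15, 15, 15, 15, 15, 15, 15]

```text
t: 12.75
tcp_pos: [0.6057, -0.1656, 0.288]
orientation: [-1.567, -0.117, 0.118]
contact_force: [-0.0, -0.1, -0.7]
width: 0.0233
```

Request:
play_rows:
  xyz:
    - [0, 3, 0]
    - [0, 6, 0]
    - [0, 9, 0]
    - [0, 12, 0]
    - [0, 14, 0]
    - [0, 16, 0]
    - [0, 17, 0]
    - [0, 17, 0]
  rot:
    - [0, 0, 0]
    - [0, 0, 0]
    - [0, 0, 0]
    - [0, 0, 0]
    - [0, 0, 0]
    - [0, 0, 0]
    - [0, 0, 0]
    - [0, 0, 0]
  grip: [15, 15, 15, 15, 15, 15, 15, 15]

```text
t: 13.55
tcp_pos: [0.6063, -0.1658, 0.2723]
orientation: [-1.568, -0.119, 0.116]
contact_force: [3.4, 1.3, 5.3]
width: 0.0232
```

```bash
cat > look.py <<'E'
from h import *
import sys
s=bot.state();T=wristT();print(s["tcp_pos"].round(4),s["width"],s["contact_force"].round(2),s["wrist_torque"].round(2))
p,d=bot.read_camera("wrist");W=cloud(d,"wrist",T);a=cv2.resize(p[150:400,200:450],(400,400),interpolation=2)
m=np.zeros((480,640),bool);m[60:230,240:400]=1;w=W[m&(d>0)];w=w[(w[:,2]>.045)&(w[:,2]<.08)]
for _ in range(4):
    c=w.mean(0);n=np.linalg.svd(w-c,full_matrices=0)[2][2];n*=np.sign(n[2]);w=w[abs((w-c)@n)<.002]
ax=np.array([.9886,.1504,0]);print("wrist lid slope along press x",np.arctan(-(n@ax)/n[2]).round(4),"z at c",c.round(4),len(w))
p,d=bot.read_camera("side");b=cv2.resize(p[120:280,260:420],(400,400),interpolation=2);cv2.imwrite(f"pics/{sys.argv[1]}.png",np.hstack([a,b]))
W=cloud(d,"side");o=np.array([.5525,-.1729]);L=W[...,:2]-o;lx=L@ax[:2];ly=L@np.array([-.1504,.9886])
m=(lx>-50e-3)&(lx<30e-3)&(abs(ly)<.05)&(W[...,2]>.05)&(W[...,2]<.085)
w=W[m]
for _ in range(4):
    c=w.mean(0);n=np.linalg.svd(w-c,full_matrices=0)[2][2];n*=np.sign(n[2]);w=w[abs((w-c)@n)<.003]
print("side slope",np.arctan(-(n@ax)/n[2]).round(4),c.round(4),len(w))
E
python3 look.py c7
```

```text
[ 0.6063 -0.1658  0.2723] 0.02324903783204329 [3.37 1.31 5.34] [ 0.28 -0.88  0.04]
wrist lid slope along press x 0.0087 z at c [ 0.5393 -0.1783  0.0579] 27007
side slope 0.0048 [ 0.542  -0.173   0.0582] 1044
```

View pics/c7.png

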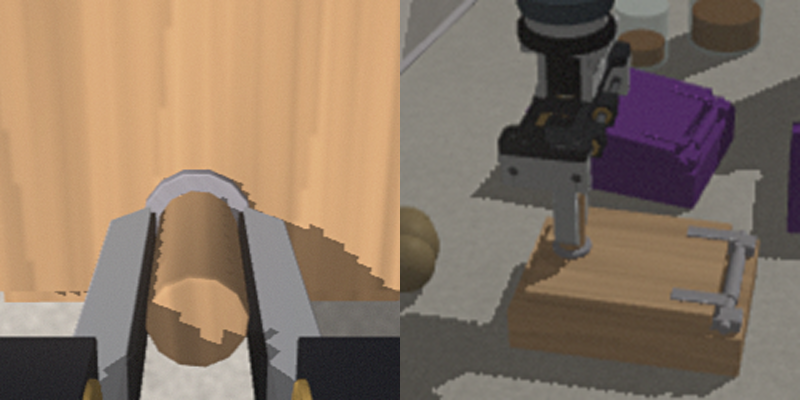

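Request:
play_rows:
  xyz:
    - [0, 1, 0]
    - [0, 2, 0]
    - [0, 3, 0]
    - [0, 3, 0]
    - [0, 3, 0]
  rot:
    - [0, 0, 0]
    - [0, 0, 0]
    - [0, 0, 0]
    - [0, 0, 0]
    - [0, 0, 0]
  grip: [15, 15, 15, 15, 15]

```text
t: 14.15
tcp_pos: [0.6064, -0.1658, 0.2706]
orientation: [-1.569, -0.119, 0.116]
contact_force: [1.5, 1.7, 10.9]
width: 0.0234
```

```bash
python3 look.py c8
```

```text
[ 0.6064 -0.1658  0.2706] 0.02340676961613298 [ 1.46  1.7  10.86] [ 0.49 -0.27 -0.03]
wrist lid slope along press x -0.003 z at c [ 0.5393 -0.1784  0.057 ] 27031
side slope -0.006 [ 0.5421 -0.1727  0.0572] 1039
```

Request:
play_rows:
  xyz:
    - [0, 1, 0]
    - [0, 2, 0]
    - [0, 2, 0]
    - [0, 2, 0]
    - [0, 2, 0]
    - [0, 2, 0]
  rot:
    - [0, 0, 0]
    - [0, 0, 0]
    - [0, 0, 0]
    - [0, 0, 0]
    - [0, 0, 0]
    - [0, 0, 0]
  grip: [15, 15, 15, 15, 15, 15]

```text
t: 14.85
tcp_pos: [0.6066, -0.1659, 0.27]
orientation: [-1.569, -0.119, 0.117]
contact_force: [-0.6, 4.2, 18.0]
width: 0.0238
```

```bash
python3 look.py c9
```

```text
[ 0.6066 -0.1659  0.27  ] 0.023840574673320715 [-0.63  4.21 17.95] [ 0.7   0.44 -0.02]
wrist lid slope along press x -0.0068 z at c [ 0.5395 -0.1785  0.0568] 27022
side slope -0.0069 [ 0.5422 -0.1726  0.0571] 1052
```

View pics/c9.png

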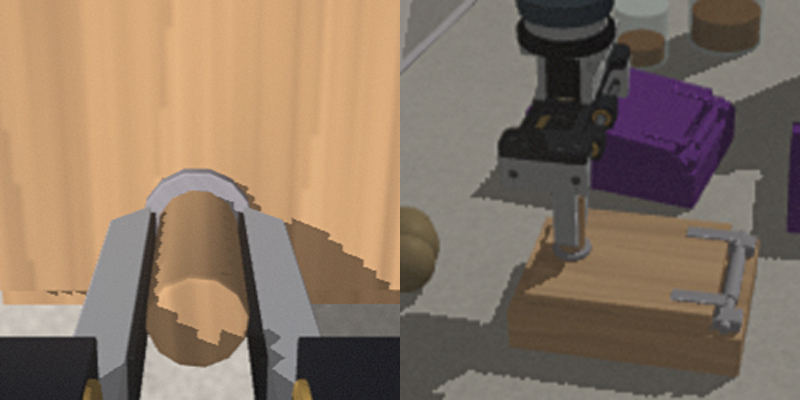

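```bash
python3 - <<'E'
from h import *
p,d=bot.read_camera("side");o=cv2.imread("pics/side0.png")
for n,(a,b,c,e) in dict(beaker=(290,360,130,190),potato=(198,240,244,280),borer=(288,322,290,320)).items():
    print(n,np.abs(p[a:b,c:e].astype(int)-o[a:b,c:e]).mean().round(1))
W=cloud(d,"side")
for l in("borer","beaker","potato"):
    r=bot.regions_of(l,"side")[0];print(l,r["score"],r["location"],np.nanmedian(W[r["region"]],0).round(3))
s=bot.state();print(s["t"],s["contact_force"],s["tcp_pos"])
bot.hand_in()
E
```

```text
beaker 14.5
potato 6.1
borer 12.9
borer 0.65 [307.9, 305.0] [0.539 0.106 0.09 ]
beaker 0.7 [324.1, 164.6] [0.752 0.215 0.065]
potato 0.58 [217.1, 264.4] [ 0.75  -0.129  0.046]
15.15 [-1.78221565  3.87032791 17.89964103] [ 0.60664609 -0.16586033  0.26999743]
the job is handed in; nothing more can be done
```

The job is done and handed in at about 15.2 s. I folded the lid onto its springs with the closed fingertips, took the pin from the stand, and put it through the lid hole into the base hole. I then pressed the lid shut with the collar and finished still gripping the pin and pushing down.

**Last checks:**
- **Lid:** it measures level within 0.007 rad in both the wrist and side views. The last 2 mm of commanded push moved the tool only 0.6 mm while the force rose from 11 to 18 N, so the lid is on its hard stop.
- **Force and grip:** the push held steady at about 18 N. The finger opening stayed at 23.8 mm, and by the tool's height the fingertips are about 8 mm above the collar.
- **Pin depth:** by the tool's height, the tip is about 28 mm into the base hole.
- **Bystanders:** the borer and beaker read where they were at the start. I had no earlier fix for the potato, but it still sits at the same place in the side picture.
- **Small disagreements:** pixel differences around the beaker, potato and borer were not zero, which I put down to the arm's shadow. The cameras disagreed on the holes and the pin by up to about 2 mm, which did not affect the fit: the pin went in with no measurable side force.

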